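# Hold the camera against the stage fence for screwing down

### The arm

A 7-joint arm with a two-finger parallel gripper is mounted at the origin on the work surface. World frame = base frame: x ahead of the robot, y to its left, z up, the work surface at z = 0. Lengths are in m, angles in rad, forces in N, time in s.
With the tool pointing down it reaches from about 0.35 to 0.9 m from the base axis. Payload 8.1 kg.
Tool frame: the origin (TCP) lies midway between the tips of the shut fingers; the grasp point (between the pads) lies 19 mm behind it; z points along the fingers, y is the line along which they close (so a half turn about z gives the same grasp; the last joint's range is limited). The gripper opens to 92 mm and grips with 3 to 60 N. Pads are 19 mm wide; open, the fingers measure 130 mm over their backs; the gripper's body (75 mm by 190 mm) begins 47 mm behind the grasp point.
Start: joints at [-1.316, 0.434, 0.025, 1.573, -0.012, 1.134, -0.075], TCP at [0.219, 0.585, 0.227] pointing down, gripper open.
Joint ranges: [-2.62, 2.62], [-0.44, 2.09], [-1.27, 1.32], [0.08, 2.57], [-1.32, 4.46], [0.12, 2], [-2.74, 2.74]. Speed limits (rad/s): [2.22, 2.22, 3.01, 3.01, 3.14, 3.14, 3.14].

### API

Orientations are given as a rotation vector (axis times angle).
In Python, from cell import arm gives the robot as it stands.
- The arm moves only by the tool carry_out, never from a script. Its arguments are lists of equal length, an entry for each row: "claw": the finger opening in cm, from 0 to 9.18; "delta_pos": the shift along the tool's x, y, z in cm, a list of three; "angular": the turn, a rotation vector about the tool's x, y, z in rad, a list of three. In form: {"claw": [claw, ...], "delta_pos": [[dx, dy, dz], ...], "angular": [[ax, ay, az], ...]}. A call has 1 to 20 rows; each row shifts and turns the commanded pose from where the row before left it, along the tool's axes as they then stand; what a row does not reach is not made up. A row lasts 1/10 s, in which the tool goes at most 50 mm and 8.59 degrees, less where a joint would pass 70% of its speed; a pose out of reach is approached as far as the arm can. A call with a gripper value outside its range is refused whole. The fingers move at their own pace and stop on an object; "force" is the grip in N (left out, the last holds). Time passes only in rows, so rows that do not move let the fingers close. It gives the time, the measured TCP pose, the force, the opening and the grip force at its end, in the units of the state.
- arm.observe(): the state, without advancing time (a new reading comes with each control period).
- arm.get_image(name): name is "scene" or "side" or "wrist"; returns a dict with "frame" (384x512x3 uint8, red, green, blue), "mtx" (3x3 intrinsics, pixels), "T" (4x4, takes a point from camera to world coordinates). Camera axes: x right, y down, z forward; pixel columns grow to the right and rows downward; lengths in m; the calibration is good to about 2 mm. The wrist camera is an equidistant fisheye: a pixel r from the principal point sees the ray r / f radians off the axis. A picture is of the moment at which its call begins. There is no depth.
- arm.sign_off(): hands the job in; it is judged then, once.
Trained networks look in a picture, given as the dict that the camera call returned (one of the last four; its "shot" number tells which), for a name from the list of things; names that differ only in an ending like _2 or _b are one class to them, and where a whole thing is asked for, a point or a joint stands for the part that bears it (a point fixed in the world has none). Each returns a list of dicts, best first, with "conf" (0 to 1); they miss things now and then, are a little off and sometimes report something else, mostly with a low value. They report only what shows in the picture. A call takes as long as a camera call. They do not tell look-alikes from the thing itself.
- arm.look_for(label, picture): "centre" ([column, row] as shares, 0 to 1, of the picture: columns of its width, rows of its height, amid what is visible of it).
- arm.trace(label, picture): "region" (384x512 bool, what is visible of it) and "centre" ([column, row] as shares, 0 to 1, of the picture: columns of its width, rows of its height, amid what is visible of it).
- arm.place_of(label, picture): "centre" ([column, row] as shares, 0 to 1, of the picture: columns of its width, rows of its height: a listed point, or the origin of a listed thing).
The state is a dict: "clock": time; "joints": joint angles; "dq": joint speeds; "joint_efforts": joint torques, N m; "position": TCP position; "ee_rot": TCP orientation; "force": force on the tool from outside, world axes, zero at the start; "ft_torque": the same for the moment, N m; "width": opening from 0.0 (shut) to 1.0 (fully open); "gripper_force": force on a finger pad.
Only numpy, scipy, OpenCV 4.12 (cv2) and the standard library are available. Lean on these libraries where they do the work, as an engineer would, in place of code of your own. Each camera call takes 0.05 s, during which the arm holds its last target. There are 200 camera calls.

### The job

Mount the small black camera on the microscope rig: stand it on the top plate of the stage with its lens towards the microscope and the slots of its foot over the two tapped holes, then press the foot flat against the dark steel fence with a steady push of about 8 newtons, so that a colleague can put the screws in; finish while still holding it pressed there, nothing is let go. The top plate is sprung, so do not push so hard that it comes off its micrometer, keep the camera upright, do not touch the microscope and leave the other things on the table where they are.

Things in the scene. Friction and masses are not known exactly. Their poses are not given: they have to be found in the camera images.
- camera: Loose black camera, about 0.45 kg, upright on its dark grey foot plate, 64 (x) x 110 (y) x 8 mm. Box body on it: x -32 to +24 mm, 46 mm wide in y, 8 to 56 mm above the underside (fins to 58). The lens, 30 mm thick, points along +x. Slots 7 (x) x 16 (y) mm at x 0, y +-42 mm. Origin: centre of the foot's underside; z up. The foot's front edge, x = +32 mm, goes against the fence
- camera_grip (a point): middle of the camera's box body, 4 mm behind (-x) and 34 mm above the camera's origin; axes as the camera. Grip here from above, across y (46 mm); the fingertips have 26 mm from here down to the foot's top
- lens_tip (a point): centre of the camera's front lens, 60 mm ahead of (+x) and 33 mm above the camera's origin
- fence_foot (a point): middle of the line where the near face of the stage's blue-black steel fence meets its top plate, 66 mm above the table. x = square to the fence, the way to press, towards the microscope; y = along the fence; z up. The aluminium plate, 125 mm square, reaches from x -107 to +18 mm, y +-62 mm; the fence is 125 mm long, 12.5 mm thick, 14 mm high. The foot slides easily on both (friction about 0.2)
- hole_a (a point): one of the two M6 tapped holes (dark, 8 mm wide) in the top plate, 32 mm before the fence's near face and 42 mm to the +y side of its middle. With the foot home and centred on the fence the slots stand over the holes, with 5 mm of play either way along the fence
- hole_b (a point): the other tapped hole, 42 mm to the -y side of the fence's middle
- carriage (a joint): slide of the sprung top plate (with the fence), in m: 0 = resting on its micrometer tip, grows as the plate is pushed in the pressing direction. The spring holds it at 0 with 15 N and gives 0.5 N more per mm of travel (12 mm at most): a total push beyond 15 N lifts it off the micrometer
- microscope: fixed black microscope tube on a pillar at the far end of the rig, its silver objective looking back at the stage, 99 mm above the table. It begins 67 mm beyond the fence's near face, 39 mm ahead of the lens tip of a camera that is home. Origin: on the table under the stage's middle, 45 mm behind the fence's near face; axes as fence_foot
- angle_bracket: bystander: loose black angle plate 80 x 70 mm, 70 mm high; origin under its centre
- yellow_box: bystander: open yellow box 150 x 100 x 50 mm with packets; origin under its centre
- clear_case: bystander: flat clear plastic case 85 x 60 x 24 mm; origin under its centre
- post_holder: bystander: black post holder with a steel post, foot 44 mm in diameter, 93 mm high; origin under its centre
- objective: bystander: brass objective standing upright, 31 mm in diameter, 48 mm high; origin under its centre
- ball_driver: bystander: screwdriver with orange handle, 190 mm long, lying on the table
- lens_cap: bystander: black lens cap, a disc 33 mm in diameter, 10 mm high; origin under its centre
Things that resemble listed ones, but are neither listed nor needed, are in the scene too. What is shaped like the camera but blue or red is not meant.

How it is judged:
At the end, for the whole second after the job is handed in: Still held by the robot, the camera stands on the top plate (2 mm, 2 degrees), lens to the microscope, centred on the fence within 5 mm, square to it within 2 degrees and pressed on it with 3.5 to 13.5 N, the plate within 1 mm of its rest on the micrometer (contact force between camera and fence between 3.5 and 13.5 N and contact force between any of the fingers, the arm and camera above 2 N and value of joint carriage below 0.001 m and x of camera in the frame of fence_foot above -0.0345 m and y of camera in the frame of fence_foot between -0.005 and 0.005 m and z of camera in the frame of fence_foot between -0.002 and 0.002 m and x of lens_tip in the frame of fence_foot above 0.02 m and angle between the x axis of camera and the x axis of fence_foot, either way round below 0.035 rad and angle between camera's own z axis and vertical below 0.035 rad and linear speed of camera below 0.01 m/s); the arm keeps its last pose, push and grip.
It fails at once if the camera was tipped over (angle between camera's own z axis and vertical above 0.6 rad).
It fails at once if the sprung plate was pushed far off its micrometer (value of joint carriage above 0.005 m).
It fails at once if the microscope was touched (contact force between microscope and anything else above 1 N).
It fails at once if another thing on the table was moved (distance of any of angle_bracket, yellow_box, clear_case, post_holder, objective, ball_driver, lens_cap from where it was at the start of the episode above 0.03 m).
It also fails if it takes over 64 s, if anything falls off the work surface, if the arm or the gripper's body presses on something with over 40 N, if the wrist force passes 120 N, or if a joint passes its speed limit or range.

## Working session

There is one attempt and no reset: what is moved stays moved. The work goes in short steps, Python scripts to look and compute and a tool call to move; the robot and the scene stay as the last step left them, time stands still between calls to the robot, and variables do not carry over. Pictures are saved under pics/ and viewed, at most 10 in all, crops included, and the job is handed in when it is done.

Besides the shell and the picture viewer there is one more tool, called after "Call:" as name(argument=value, ...) on one line, values as JSON. carry_out: Moves the arm, as the interface text tells. Its arguments: {"type":"object","properties":{"claw":{"type":"array","items":{"type":"number"}},"delta_pos":{"type":"array","items":{"type":"array","items":{"type":"number"}}},"angular":{"type":"array","items":{"type":"array","items":{"type":"number"}}},"force":{"type":"number"}},"required":["claw","delta_pos","angular"]}

```bash
ls; mkdir -p pics; cat > h.py <<'E'
import numpy as np, cv2
from scipy.spatial.transform import Rotation as R
from cell import arm
def px(p,c): return np.array([c[0]*512,c[1]*384])
def ray(im,uv,fish=False):
    K=im["mtx"];T=im["T"]
    x=(uv[0]-K[0,2])/K[0,0];y=(uv[1]-K[1,2])/K[1,1]
    if fish:
        r=np.hypot(x,y); d=np.array([x/r*np.sin(r),y/r*np.sin(r),np.cos(r)]) if r>1e-9 else np.array([0,0,1.])
    else: d=np.array([x,y,1.])
    d=T[:3,:3]@d
    return T[:3,3],d/np.linalg.norm(d)
def onz(o,d,z): return o+d*(z-o[2])/d[2]
def tri(rays):
    A=sum(np.eye(3)-np.outer(d,d) for o,d in rays); b=sum((np.eye(3)-np.outer(d,d))@o for o,d in rays)
    p=np.linalg.solve(A,b); return p,[np.linalg.norm((np.eye(3)-np.outer(d,d))@(p-o)) for o,d in rays]
def proj(im,P,fish=False):
    T=np.linalg.inv(im["T"]);q=T[:3,:3]@P+T[:3,3];K=im["mtx"]
    if fish:
        r=np.hypot(q[0],q[1]);th=np.arctan2(r,q[2]);x,y=q[:2]/r*th
    else: x,y=q[:2]/q[2]
    return np.array([K[0,0]*x+K[0,2],K[1,1]*y+K[1,2]])
E
python3 - <<'E'
from h import *
print(arm.observe())
ims=[]
for n in("scene","side","wrist"):
    im=arm.get_image(n); ims.append(im)
    cv2.imwrite(f"pics/{n}0.png",im["frame"][:,:,::-1])
    print(n,im["mtx"].round(1).tolist(),im["T"].round(3).tolist())
    for l in ["camera","camera_grip","lens_tip","fence_foot","hole_a","hole_b","microscope"]:
        for q in arm.place_of(l,im)[:4]:
            u=px(im,q["centre"]);o,d=ray(im,u,n=="wrist")
            print(l,round(q["conf"],2),u.round(1),"z0",onz(o,d,0).round(3)[:2],"z66",onz(o,d,.066).round(3)[:2])
a=np.vstack([np.hstack([ims[0]["frame"],ims[1]["frame"]])])
E
```

```text
pics
{'clock': 0.0, 'joints': array([-1.31561869,  0.43522097,  0.02497803,  1.57409357, -0.01157242,
        1.13399763, -0.07510531]), 'dq': array([ 6.26915844e-04, -4.72496261e-04, -1.78866023e-03,  1.74450499e-05,
       -4.31782892e-04, -8.94524866e-05,  2.00311137e-04]), 'joint_efforts': array([ 2.78678311e-05, -6.67883849e+01,  9.84603725e-01, -3.14434040e+01,
       -6.05268474e-02,  4.34525299e-02,  1.64533758e-04]), 'position': array([0.21875748, 0.58492151, 0.22594766]), 'ee_rot': array([-5.59088245e-01, -3.09132955e+00,  2.46790453e-03]), 'force': array([ 0.23189746, -0.68658115, -0.46198675]), 'ft_torque': array([ 0.01080804,  0.04077398, -0.02176577]), 'gripper_force': 0.0, 'width': 1.003589715145969}
scene [[444.5, 0.0, 257.4], [0.0, 444.5, 190.2], [0.0, 0.0, 1.0]] [[-0.023, 0.762, -0.647, 1.496], [1.0, 0.025, -0.005, -0.02], [0.012, -0.647, -0.762, 1.225], [0.0, 0.0, 0.0, 1.0]]
side [[483.6, 0.0, 252.6], [0.0, 483.6, 194.7], [0.0, 0.0, 1.0]] [[0.718, -0.531, 0.449, -0.16], [-0.695, -0.535, 0.48, -0.73], [-0.015, -0.658, -0.753, 1.207], [0.0, 0.0, 0.0, 1.0]]
camera 0.9
[... 490 characters left out ...]
226]
lens_tip 0.65 [181.7 156.8] z0 [0.505 0.347] z66 [0.469 0.288]
lens_tip 0.41 [393.6 295.3] z0 [ 0.58  -0.505] z66 [ 0.539 -0.518]
fence_foot 0.57 [278.4 196. ] z0 [ 0.616 -0.024] z66 [ 0.574 -0.063]
hole_a 0.96 [260.1 191.4] z0 [0.588 0.033] z66 [ 0.547 -0.009]
hole_a 0.75 [286.6 207.1] z0 [ 0.601 -0.076] z66 [ 0.559 -0.112]
hole_b 0.96 [260.1 191.4] z0 [0.588 0.033] z66 [ 0.547 -0.009]
hole_b 0.75 [286.6 207.1] z0 [ 0.601 -0.076] z66 [ 0.559 -0.112]
wrist [[297.3, 0.0, 255.1], [0.0, 297.3, 193.2], [0.0, 0.0, 1.0]] [[0.35, 0.898, 0.266, 0.147], [0.937, -0.335, -0.099, 0.613], [-0.0, 0.284, -0.959, 0.384], [0.0, 0.0, 0.0, 1.0]]
camera 0.63 [162.6 329.6] z0 [0.432 0.331] z66 [0.383 0.38 ]
```

View pics/scene0.png

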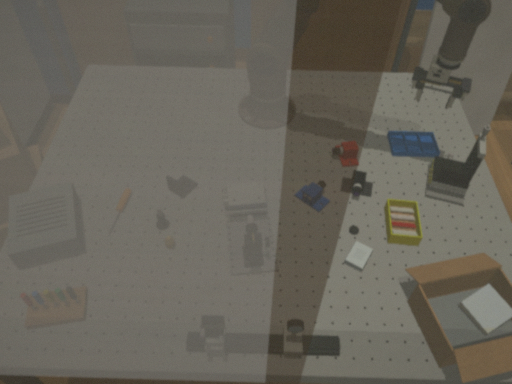

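View pics/side0.png

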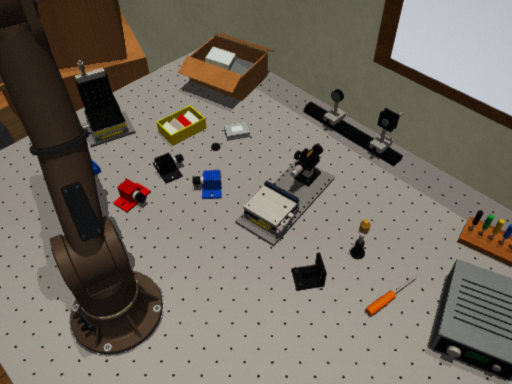

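View pics/wrist0.png

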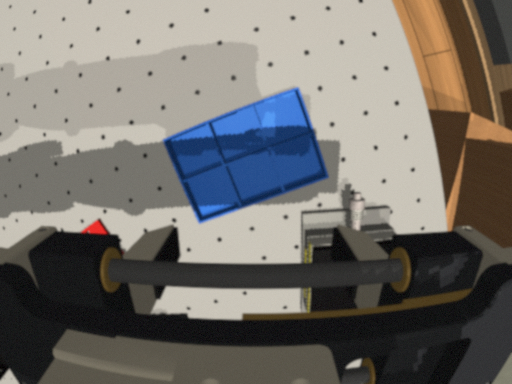

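The side view shows the black camera at (168,166) with its lens at (180,157), the stage at (270,207) and the microscope at (309,160). The scene view is hazy on the left, so I'll measure with the wrist camera.

Call:
carry_out(claw=[9.18,9.18,9.18,9.18,9.18,9.18,9.18,9.18,9.18,9.18,9.18,9.18,9.18,9.18,9.18], delta_pos=[[-2.7,-1.8,-0.3],[-2.7,-1.8,-0.3],[-2.7,-1.8,-0.3],[-2.7,-1.8,-0.3],[-2.7,-1.8,-0.3],[-2.7,-1.8,-0.3],[-2.7,-1.8,-0.3],[-2.7,-1.8,-0.3],[-2.7,-1.8,0],[-2.7,-1.8,0],[0,0,0],[0,0,0],[0,0,0],[0,0,0],[0,0,0]], angular=[[0,0,0],[0,0,0],[0,0,0],[0,0,0],[0,0,0],[0,0,0],[0,0,0],[0,0,0],[0,0,-0.1],[0,0,-0.1],[0,0,-0.1],[0,0,0],[0,0,0],[0,0,0],[0,0,0]])

```text
clock: 2.7
position: [0.4107, 0.325, 0.2507]
ee_rot: [-0.091, -3.14, -0.0]
force: [0.3, -0.7, 1.2]
width: 0.998
gripper_force: 0.0
```

```bash
cat > look.py <<'E'
import sys,pickle
from h import *
def look(name,cams=("wrist","side"),labels=("camera","camera_grip","lens_tip"),png=True):
    s=arm.observe();print("pos",s["position"].round(4),"rot",s["ee_rot"].round(4),"F",s["force"].round(2),"t",s["clock"],"w",s["width"])
    out={}
    for n in cams:
        im=arm.get_image(n)
        if png and n=="wrist": cv2.imwrite(f"pics/{name}.png",im["frame"][:,:,::-1])
        for l in labels:
            for q in arm.place_of(l,im)[:4]:
                u=px(im,q["centre"]);o,d=ray(im,u,n=="wrist")
                out.setdefault((n,l),[]).append((o,d,u,q["conf"]))
                print(n,l,round(q["conf"],2),u.round(1),*[(z,onz(o,d,z/1000).round(4)[:2].tolist()) for z in (0,33,66)])
        out[n]={k:im[k] for k in("mtx","T","frame")}
    pickle.dump(out,open(f"{name}.pkl","wb"))
    return out
if __name__=="__main__": look(sys.argv[1],labels=sys.argv[2:] or ("camera","camera_grip","lens_tip"))
E
python3 look.py w1
```

```text
pos [0.4107 0.325  0.2507] rot [-9.0700e-02 -3.1401e+00 -2.0000e-04] F [ 0.33 -0.69  1.18] t 2.7 w 0.997958829734589
wrist camera 0.97 [153.2 218.3] (0, [0.4853, 0.1648]) (33, [0.473, 0.1782]) (66, [0.4608, 0.1915])
wrist camera 0.67 [242.2  60.7] (0, [0.2674, 0.3166]) (33, [0.2728, 0.3177]) (66, [0.2781, 0.3188])
wrist camera 0.63 [261.1 176.9] (0, [0.4307, 0.3331]) (33, [0.4228, 0.3329]) (66, [0.415, 0.3327])
wrist camera_grip 0.94 [242.2  54.3] (0, [0.2584, 0.3171]) (33, [0.2645, 0.3181]) (66, [0.2705, 0.3192])
wrist camera_grip 0.79 [259.8 180.4] (0, [0.4356, 0.331]) (33, [0.4274, 0.3309]) (66, [0.4192, 0.3309])
wrist camera_grip 0.61 [145.2 230.6] (0, [0.5054, 0.1474]) (33, [0.4915, 0.1622]) (66, [0.4776, 0.1769])
wrist lens_tip 0.81 [254.1 221.5] (0, [0.4976, 0.3193]) (33, [0.4843, 0.3202]) (66, [0.4711, 0.3211])
wrist lens_tip 0.8 [167.2 194.5] (0, [0.4487, 0.1935]) (33, [0.4394, 0.2046]) (66, [0.4301, 0.2156])
wrist lens_tip 0.7 [190.6  72.7] (0, [0.2777, 0.2452]) (33, [0.2822, 0.252]) (66, [0.2867, 0.2589])
side camera 0.86 [166.1 170.8] (0, [0.4232, 0.3307]) (33, [0.4072, 0
[... 233 characters left out ...]
camera 0.44 [354.7 256.6] (0, [0.6053, -0.3493]) (33, [0.5844, -0.3597]) (66, [0.5635, -0.3701])
side camera_grip 0.83 [211.4 179.5] (0, [0.508, 0.1882]) (33, [0.4897, 0.1631]) (66, [0.4715, 0.138])
side camera_grip 0.81 [127.4 190.9] (0, [0.2737, 0.3477]) (33, [0.2618, 0.3182]) (66, [0.25, 0.2887])
side camera_grip 0.79 [163.8 166.2] (0, [0.4311, 0.3543]) (33, [0.415, 0.3247]) (66, [0.3988, 0.295])
side lens_tip 0.86 [139.1 200.8] (0, [0.2762, 0.2838]) (33, [0.2643, 0.256]) (66, [0.2523, 0.2283])
side lens_tip 0.81 [181.  160.7] (0, [0.491, 0.3331]) (33, [0.4732, 0.304]) (66, [0.4554, 0.2749])
side lens_tip 0.73 [192.7 181.8] (0, [0.4559, 0.225]) (33, [0.439, 0.1989]) (66, [0.4222, 0.1728])
```

View pics/w1.png

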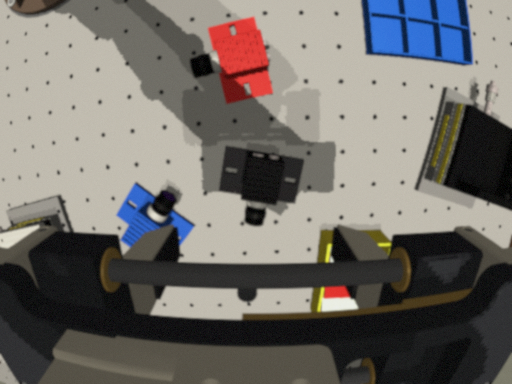

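The wrist view shows the black camera at about (262,177) with its lens pointing down in the picture at (255,215). The red look-alike is at (241,60) and the blue one at (155,215). I'll fit a box model to the traced masks of both views.

```bash
cat > fit.py <<'E'
from h import *
from scipy.optimize import minimize
B=[(-32,32,-55,55,0,8),(-32,24,-23,23,8,57),(24,60,-15,15,18,48)]
def sil(im,p,fish):
    x,y,z,a=p;c,s=np.cos(a),np.sin(a);m=np.zeros((384*4,512*4),np.uint8)
    for b in B:
        P=np.array([[X,Y,Z] for X in b[:2] for Y in b[2:4] for Z in b[4:]])/1000
        u=np.array([proj(im,np.array([x+c*q[0]-s*q[1],y+s*q[0]+c*q[1],z+q[2]]),fish) for q in P])
        cv2.fillConvexPoly(m,cv2.convexHull(((u+.5)*4).astype(np.int32)),1)
    return cv2.resize(m.astype(np.float32),(512,384),interpolation=cv2.INTER_AREA)
def fit(views,p0,fixz=None):
    def f(q):
        p=[q[0]/100,q[1]/100,q[2]/100 if fixz is None else fixz,q[3]/5]
        e=0
        for im,m,fish in views:
            S=sil(im,p,fish); e+=1-np.minimum(S,m).sum()/np.maximum(S,m).sum()
        return e
    q0=np.array([p0[0]*100,p0[1]*100,p0[2]*100,p0[3]*5])
    sx=np.vstack([q0]+[q0+np.eye(4)[i]*[.8,.8,.5,.8][i] for i in range(4)])
    r=minimize(f,q0,method="Nelder-Mead",options=dict(initial_simplex=sx,maxfev=400,xatol=.01,fatol=1e-4))
    q=r.x;return np.array([q[0]/100,q[1]/100,q[2]/100 if fixz is None else fixz,q[3]/5]),r.fun/len(views)
def mask(im,near,fish):
    P=proj(im,near,fish);best=None
    for t in arm.trace("camera",im):
        d=np.linalg.norm(px(im,t["centre"])-P)
        if d<25 and (best is None or d<best[0]): best=(d,t["region"].astype(np.float32),t["conf"])
    if best is None: print("no mask");return None
    print("mask",best[0].round(1),best[1].sum(),round(best[2],2)); return best[1]
def run(cams,p0):
    vs=[]
    for n in cams:
        im=arm.get_image(n);m=mask(im,np.array([p0[0],p0[1],p0[2]+.03]),n=="wrist")
        if m is not None: vs.append((im,m,n=="wrist"))
    for v in ([[w] for w in vs]+[vs]):
        print("z fixed",*fit(v,p0,p0[2]))
    if len(vs)>1: print("z free",*fit(vs,p0))
    return vs
E
python3 - <<'E'
from fit import *
vs=run(("wrist","side"),[.428,.327,0,-.13])
import pickle;pickle.dump([( {k:a[k] for k in("mtx","T")},b,c) for a,b,c in vs],open("v1.pkl","wb"))
E
```

```text
mask 2.1 4166.0 0.83
mask 1.2 594.0 0.74
z fixed [ 0.42636057  0.33253374  0.         -0.22677334] 0.06178462505340576
z fixed [ 0.42891742  0.33247169  0.         -0.25068356] 0.1104012131690979
z fixed [ 0.42677225  0.33201924  0.         -0.22729801] 0.0959537923336029
z free [ 0.42680205  0.33242606  0.00134488 -0.22667989] 0.09849512577056885
```

Call:
carry_out(claw=[9.18,9.18,9.18,9.18,9.18,9.18,9.18], delta_pos=[[-1.2,0.9,2],[0,0,2.5],[0,0,2.5],[0,0,2.5],[0,0,1.5],[0,0,0],[0,0,0]], angular=[[0,0,0],[0,0,0.085],[0,0,0.085],[0,0,0],[0,0,0],[0,0,0],[0,0,0]])

```text
clock: 4.0
position: [0.4239, 0.3327, 0.1411]
ee_rot: [-0.357, -3.121, 0.0]
force: [0.5, -0.5, 0.1]
width: 0.998
gripper_force: 0.0
```

```bash
python3 - <<'E'
from fit import *
import pickle
s=arm.observe();M=R.from_rotvec(s["ee_rot"]).as_matrix();print(s["position"],np.arctan2(M[1,0],M[0,0])-np.pi,M.round(4).tolist())
vs=run(("wrist",),[.4268,.332,0,-.227])
v1=pickle.load(open("v1.pkl","rb"))
print("both wrist z free",*fit([v1[0]]+vs,[.4268,.332,0,-.227]))
cv2.imwrite("pics/w2.png",vs[0][0]["frame"][:,:,::-1])
E
```

```text
[0.42393197 0.33266292 0.14107017] -0.22791604570232327 [[-0.9741, 0.2259, -0.0], [0.2259, 0.9741, -0.0], [0.0, -0.0001, -1.0]]
mask 0.7 7794.0 0.86
z fixed [ 0.42651782  0.33219091  0.         -0.22803432] 0.05857211351394653
z fixed [ 0.42651782  0.33219091  0.         -0.22803432] 0.05857211351394653
both wrist z free [ 0.4271076   0.33234224 -0.00248159 -0.22859176] 0.05848979949951172
```

Call:
carry_out(claw=[9.18,9.18,9.18,9.18,9.18,9.18,9.18,9.18,4,4,4,4,4,4,4,4,4,4], delta_pos=[[0.1,0,2.5],[0,0,2.5],[0,0,2.5],[0,0,2],[0,0,1.5],[0,0,1],[0,0,0.5],[0,0,0],[0,0,0],[0,0,0],[0,0,0],[0,0,0],[0,0,0],[0,0,0],[0,0,0],[0,0,0],[0,0,0],[0,0,0]], angular=[[0,0,0],[0,0,0],[0,0,0],[0,0,0],[0,0,0],[0,0,0],[0,0,0],[0,0,0],[0,0,0],[0,0,0],[0,0,0],[0,0,0],[0,0,0],[0,0,0],[0,0,0],[0,0,0],[0,0,0],[0,0,0]], force=40)

```text
clock: 5.9
position: [0.4228, 0.3328, 0.0158]
ee_rot: [0.357, 3.121, 0.0]
force: [-0.4, -0.4, 1.5]
width: 0.501
gripper_force: 40.0
```

```bash
python3 - <<'E'
from h import *
s=arm.observe();print(s)
E
```

```text
{'clock': 5.9, 'joints': array([-0.82628987,  0.56663369,  0.08264476,  1.99527192, -0.08064887,
        0.58266721,  0.6537118 ]), 'dq': array([ 0.00166298, -0.00031833,  0.00019381, -0.00103747, -0.00337668,
       -0.00051368, -0.00158675]), 'joint_efforts': array([ 3.81594209e-02, -6.29603934e+01,  2.22707637e+00, -1.88470548e+01,
        1.58839619e-03, -3.65023257e-02, -7.09803571e-03]), 'position': array([0.42283424, 0.33279336, 0.01578316]), 'ee_rot': array([3.57288174e-01, 3.12118205e+00, 9.10528653e-05]), 'force': array([-0.36758285, -0.38248229,  1.51331631]), 'ft_torque': array([-0.03643713,  0.04920504,  0.04400571]), 'gripper_force': 40.000285506248474, 'width': 0.5005647490218251}
```

Call:
carry_out(claw=[4,4,4,4,4,4,4,4,4,4,4,4,4,4,4,4,4,4,4,4], delta_pos=[[0,0,-1],[0,0,-2],[0,0,-2.5],[0,0,-2.5],[0,0,-2.5],[0,0,-2.5],[0,0,-2.5],[0,0,-2.5],[-1.6,-2,-2.2],[-2,-2.6,-2.2],[-2.4,-3.1,0],[-2.4,-3.1,0],[-2.4,-3.1,0],[-2.4,-3.1,0],[-2,-2.6,0],[-0.5,-0.7,0],[0,0,0],[0,0,0],[0,0,0],[0,0,0]], angular=[[0,0,0],[0,0,0],[0,0,0],[0,0,0],[0,0,0],[0,0,0],[0,0,0],[0,0,0],[0,0,0],[0,0,0],[0,0,0],[0,0,0],[0,0,0],[0,0,0],[0,0,0],[0,0,-0.11],[0,0,-0.11],[0,0,-0.11],[0,0,0],[0,0,0]])

```text
clock: 7.9
position: [0.5295, 0.0994, 0.2398]
ee_rot: [0.155, -3.137, -0.0]
force: [0.2, 1.8, -3.5]
width: 0.497
gripper_force: 40.0
```

```bash
python3 look.py w3 fence_foot hole_a microscope
```

```text
pos [0.5295 0.0994 0.2398] rot [ 0.1551 -3.1372 -0.    ] F [ 0.24  1.84 -3.48] t 7.9 w 0.49716878572951456
wrist fence_foot 0.83 [125.9 203.6] (0, [0.6049, -0.0877]) (33, [0.5922, -0.0727]) (66, [0.5796, -0.0578])
wrist hole_a 0.92 [152.9 175.3] (0, [0.5573, -0.0435]) (33, [0.5486, -0.0322]) (66, [0.5399, -0.0209])
wrist hole_a 0.78 [ 91.7 181.7] (0, [0.5759, -0.1471]) (33, [0.5657, -0.1272]) (66, [0.5554, -0.1073])
side fence_foot 0.81 [276.  193.5] (0, [0.6186, -0.0113]) (33, [0.5973, -0.031]) (66, [0.576, -0.0506])
side fence_foot 0.67 [285.9 206. ] (0, [0.6026, -0.0715]) (33, [0.5817, -0.0895]) (66, [0.5609, -0.1075])
side hole_a 0.68 [288.4 205.8] (0, [0.609, -0.0765]) (33, [0.588, -0.0944]) (66, [0.567, -0.1123])
side hole_a 0.65 [259.3 194. ] (0, [0.5777, 0.0262]) (33, [0.5575, 0.0055]) (66, [0.5373, -0.0151])
side microscope 0.68 [305.2 279.9] (0, [0.4414, -0.2995]) (33, [0.4249, -0.3113]) (66, [0.4085, -0.3231])
```

View pics/w3.png

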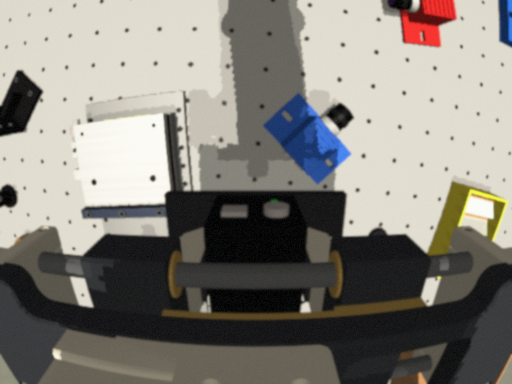

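The stage shows at left: the plate is at about (120,165), and the fence is the dark bar along row 211. The held camera is upright in the claw at (258,240). Next I'll view the stage square from above, with the held camera beyond it.

Call:
carry_out(claw=[4,4,4,4,4,4,4,4,4,4,4], delta_pos=[[-1,-1.2,-1],[-2,-2.4,-1],[-2,-2.4,-1],[-2,-2.4,0],[-2,-2.4,0],[-1.6,-2,0],[-1.1,-1.4,0],[0,0,0],[0,0,0],[0,0,0],[0,0,0]], angular=[[0,0,0],[0,0,0],[0,0,0],[0,0,0],[0,0,0],[0,0,0],[0,0,-0.07],[0,0,0],[0,0,0],[0,0,0],[0,0,0]])

```text
clock: 9.4
position: [0.6604, -0.0287, 0.2699]
ee_rot: [0.271, -3.13, -0.001]
force: [-0.5, 0.8, -4.9]
width: 0.498
gripper_force: 40.0
```

```bash
python3 look.py w4 fence_foot hole_a; python3 - <<'E'
import cv2
a=cv2.imread("pics/w4.png");cv2.imwrite("pics/w4c.png",cv2.resize(a[0:200,110:370],None,fx=3,fy=3,interpolation=cv2.INTER_CUBIC))
E
```

```text
pos [ 0.6604 -0.0287  0.2699] rot [ 2.7130e-01 -3.1298e+00 -9.0000e-04] F [-0.55  0.77 -4.88] t 9.4 w 0.49811638248739626
wrist fence_foot 0.57 [239. 104.] (0, [0.5827, -0.0643]) (33, [0.5829, -0.0625]) (66, [0.583, -0.0607])
wrist hole_a 0.78 [278.7  78.7] (0, [0.5369, -0.0154]) (33, [0.5405, -0.0174]) (66, [0.5442, -0.0193])
wrist hole_a 0.66 [207.8  76.7] (0, [0.5503, -0.115]) (33, [0.5529, -0.1093]) (66, [0.5556, -0.1036])
wrist hole_a 0.3 [451.  174.8] (0, [0.6177, 0.3089]) (33, [0.6151, 0.2819]) (66, [0.6125, 0.2549])
side fence_foot 0.58 [281.1 194.2] (0, [0.6283, -0.0253]) (33, [0.6068, -0.0446]) (66, [0.5852, -0.0638])
side hole_a 0.82 [287.1 202.8] (0, [0.6152, -0.0648]) (33, [0.594, -0.083]) (66, [0.5728, -0.1012])
side hole_a 0.8 [256.1 191.4] (0, [0.5783, 0.0419]) (33, [0.5581, 0.0208]) (66, [0.5379, -0.0003])
```

View pics/w4c.png

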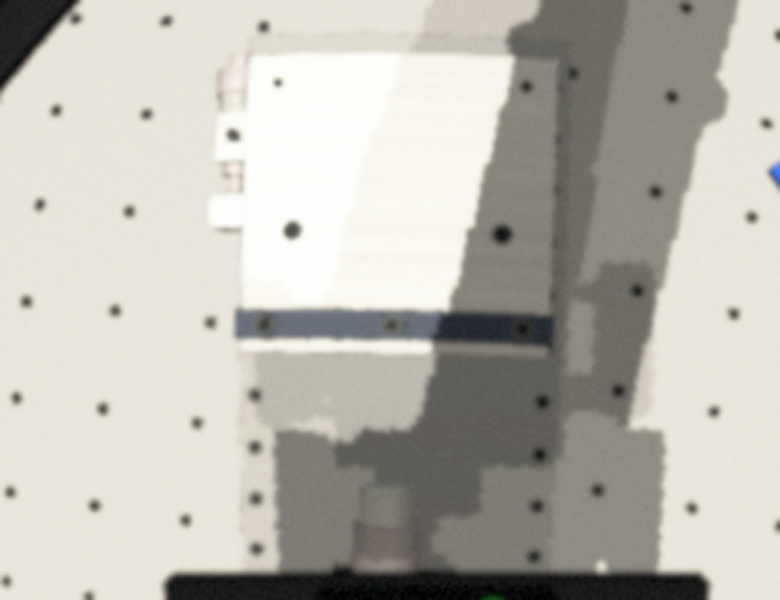

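The crop shows both holes clearly, at picture pixels (207.3,76.7) and (277.3,78.0). The fence's near edge runs from (188.7,103.3) to (294.3,105.3). I'll refine the hole centres and triangulate them against the earlier view.

```bash
python3 - <<'E'
from h import *
import pickle
w3=pickle.load(open("w3.pkl","rb"));w4=pickle.load(open("w4.pkl","rb"))
def cen(im,u,r=5):
    g=cv2.cvtColor(im["frame"],cv2.COLOR_RGB2GRAY).astype(float);x0,y0=[int(round(v)) for v in u]
    p=g[y0-r:y0+r+1,x0-r:x0+r+1];b=np.median(p);w=np.clip(b-p-25,0,None);Y,X=np.mgrid[-r:r+1,-r:r+1]
    return np.array([x0+(w*X).sum()/w.sum(),y0+(w*Y).sum()/w.sum()]),w.max()
def rr(im,u): return ray(im,np.array(u)+.0,True)
h4={};
for n,u in (("b",(207.3,76.7)),("a",(277.3,78.))):
    c,w=cen(w4["wrist"],u);h4[n]=c;print(n,"w4",c,w,onz(*rr(w4["wrist"],c),.066))
g={"b":(91.7,181.7),"a":(152.9,175.3)}
for n in g:
    c,w=cen(w3["wrist"],g[n],4);print(n,"w3",c,w,onz(*rr(w3["wrist"],c),.066));
    p,e=tri([rr(w3["wrist"],c),rr(w4["wrist"],h4[n])]);print("tri",p,e)
A=onz(*rr(w4["wrist"],h4["a"]),.066)[:2];Bp=onz(*rr(w4["wrist"],h4["b"]),.066)[:2]
print("span",np.linalg.norm(A-Bp),"yaw holes",np.arctan2(-(A-Bp)[0],(A-Bp)[1]))
m=(A+Bp)/2;a=np.arctan2(-(A-Bp)[0],(A-Bp)[1]);print("fence_foot",m+.032*np.array([np.cos(a),np.sin(a)]))
for z in(.066,.08):
    P=[onz(*rr(w4["wrist"],u),z)[:2] for u in ((188.9,103.2),(294.2,105.2))];d=P[1]-P[0];print(z,P,"len",np.linalg.norm(d),"yaw",np.arctan2(-d[0],d[1]),"mid",(P[0]+P[1])/2)
s=arm.observe();M=R.from_rotvec(s["ee_rot"]).as_matrix();print("tool yaw",np.arctan2(-M[1,0],-M[0,0]),"cam",w4["wrist"]["T"][:3,3])
E
```

```text
b w4 [206.98031496  76.31317108] 140.0 [ 0.5552378  -0.10470234  0.066     ]
a w4 [276.95318215  77.65398683] 75.0 [ 0.54333974 -0.02160187  0.066     ]
b w3 [ 93.56190905 181.76497073] 160.0 [ 0.55526626 -0.10436282  0.066     ]
tri [ 0.555299   -0.10468071  0.06562695] [np.float64(0.0001241554960000023), np.float64(0.00012415549600029778)]
a w3 [152.40158416 177.47326733] 164.0 [ 0.54265779 -0.02146861  0.066     ]
tri [ 0.54307878 -0.02168326  0.06496632] [np.float64(0.00019878469158823723), np.float64(0.00019878469158803253)]
span 0.08394791813556816 yaw holes 0.14221030853794564
fence_foot [ 0.58096574 -0.0586167 ]
0.066 [array([ 0.59092945, -0.12152759]), array([0.57247358, 0.00485535])] len 0.12772339828664772 yaw 0.14500634673318857 mid [ 0.58170151 -0.05833612]
0.08 [array([ 0.59067309, -0.11841803]), array([0.57293187, 0.00307115])] len 0.12277773304200884 yaw 0.14500634673318868 mid [ 0.58180248 -0.05767344]
tool yaw 0.17236731570239947 cam [ 0.58430909 -0.04122214  0.42755451]
```

Both views agree on the stage: the fence foot is at (0.581, -0.0585, 0.066), yaw 0.143, with the holes 84 mm apart. I'll go above the standoff and part way down.

Call:
carry_out(claw=[4,4,4,4,4,4,4,4,4,4,4,4,4,4,4,4,4,4,4,4], delta_pos=[[1,-0.1,0],[2,-0.2,0],[2.5,-0.3,0],[2.5,-0.3,0],[2.5,-0.3,0],[1.6,-0.2,0],[1,0,0],[0,0,0],[0,0,1],[0,0,2],[0,0,2],[0,0,2],[0,0,2],[0,0,2],[0,0,2],[0,0,1.5],[0,0,1],[0,0,0],[0,0,0],[0,0,0]], angular=[[0,0,0],[0,0,0],[0,0,0],[0,0,0],[0,0,0],[0,0,0],[0,0,0],[0,0,0.03],[0,0,0],[0,0,0],[0,0,0],[0,0,0],[0,0,0],[0,0,0],[0,0,0],[0,0,0],[0,0,0],[0,0,0],[0,0,0],[0,0,0]])

```text
clock: 11.7
position: [0.5348, -0.066, 0.1154]
ee_rot: [-0.223, 3.132, -0.0]
force: [0.0, 0.6, -3.4]
width: 0.496
gripper_force: 40.0
```

```bash
cat > st.py <<'E'
from h import *
FF=np.array([.581,-.0585]);YA=.143;X=np.array([np.cos(YA),np.sin(YA)]);Y=np.array([-X[1],X[0]])
s=arm.observe();M=R.from_rotvec(s["ee_rot"]).as_matrix();ya=np.arctan2(-M[1,0],-M[0,0])
d=s["position"][:2]-FF;F=s["force"]
print("t",s["clock"],"cam est fence x,y mm",((d@X)+.004)*1000,(d@Y)*1000,"z",s["position"][2],"dyaw",ya-YA,"tilt",np.arccos(-M[2,2]),"F fence",F[:2]@X,F[:2]@Y,F[2],"M",s["ft_torque"].round(2),"w",s["width"])
E
python3 st.py; python3 look.py w5 fence_foot; python3 - <<'E'
import cv2
a=cv2.imread("pics/w5.png");cv2.imwrite("pics/w5c.png",cv2.resize(a[60:320,100:410],None,fx=2.3,fy=2.3,interpolation=cv2.INTER_CUBIC))
E
```

```text
t 11.7 cam est fence x,y mm -42.74873503945061 -0.8194564262873081 z 0.11541019229404398 dyaw -0.0008319770513751379 tilt 0.0014187423674901882 F fence 0.13566516469009018 0.6212679651088371 -3.4194177325633155 M [ 0.07  0.05 -0.01] w 0.49646607997748315
pos [ 0.5348 -0.066   0.1154] rot [-2.2300e-01  3.1322e+00 -2.0000e-04] F [ 0.05  0.63 -3.42] t 11.7 w 0.49646607997748315
side fence_foot 0.82 [278.4 197.1] (0, [0.6128, -0.0278]) (33, [0.5916, -0.047]) (66, [0.5705, -0.0662])
```

View pics/w5c.png

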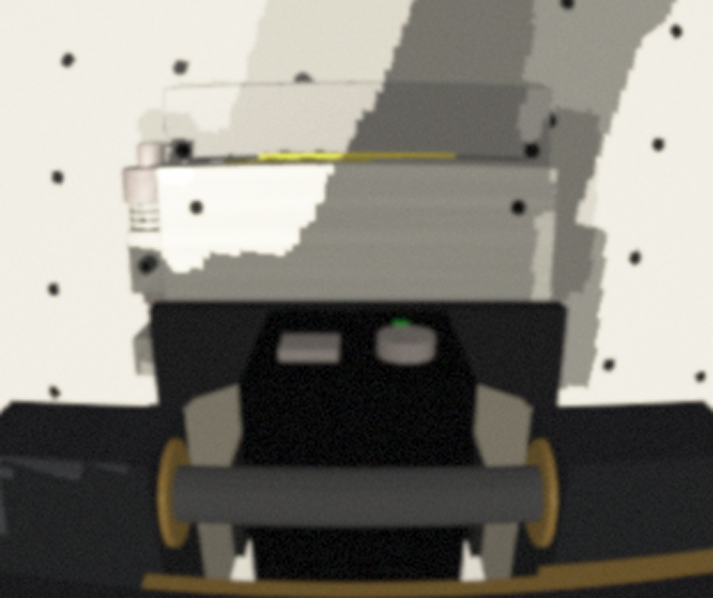

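The held foot is parallel to the plate and centred over it: its ends are at crop columns 152 and 566, the plate's at 158 and 553. Lowering now.

Call:
carry_out(claw=[4,4,4,4,4,4,4,4], delta_pos=[[0,0.05,1],[0,0,1],[0,0,0.7],[0,0,0.3],[0,0,0.1],[0,0,0.1],[0,0,0],[0,0,0]], angular=[[0,0,0],[0,0,0],[0,0,0],[0,0,0],[0,0,0],[0,0,0],[0,0,0],[0,0,0]])

```text
clock: 12.7
position: [0.5343, -0.0655, 0.083]
ee_rot: [-0.223, 3.133, 0.0]
force: [-0.3, 0.2, -3.5]
width: 0.494
gripper_force: 40.0
```

```bash
python3 st.py; python3 st.py
```

```text
t 12.7 cam est fence x,y mm -43.26507702397658 -0.2605215750951344 z 0.0829559204141857 dyaw -0.0008708019737533879 tilt 0.0005115996334317997 F fence -0.28463922152098337 0.2900642642041598 -3.539420916380426 M [0.05 0.04 0.  ] w 0.4936519085487634
t 12.7 cam est fence x,y mm -43.26507702397658 -0.2605215750951344 z 0.0829559204141857 dyaw -0.0008708019737533879 tilt 0.0005115996334317997 F fence -0.28463922152098337 0.2900642642041598 -3.539420916380426 M [0.05 0.04 0.  ] w 0.4936519085487634
```

Continuing in small steps until the plate bears the camera.

Call:
carry_out(claw=[4,4,4,4], delta_pos=[[0,0,0.05],[0,0,0.05],[0,0,0],[0,0,0]], angular=[[0,0,0],[0,0,0],[0,0,0],[0,0,0]])

```text
clock: 13.1
position: [0.5341, -0.0655, 0.0818]
ee_rot: [-0.223, 3.133, 0.0]
force: [-0.0, 0.1, -2.7]
width: 0.496
gripper_force: 40.0
```

Call:
carry_out(claw=[4,4,4,4], delta_pos=[[0,0,0.03],[0,0,0.03],[0,0,0],[0,0,0]], angular=[[0,0,0],[0,0,0],[0,0,0],[0,0,0]])

```text
clock: 13.5
position: [0.5345, -0.0656, 0.0818]
ee_rot: [-0.223, 3.132, -0.0]
force: [-1.4, 1.6, 6.2]
width: 0.499
gripper_force: 40.0
```

Call:
carry_out(claw=[4,4,4,4,4,4,4,4,4], delta_pos=[[0,0,-0.04],[-0.15,0,0],[-0.2,0,0],[-0.2,0,0],[-0.15,0,0],[-0.1,0,0],[-0.1,0,0],[0,0,0],[0,0,0]], angular=[[0,0,0],[0,0,0],[0,0,0],[0,0,0],[0,0,0],[0,0,0],[0,0,0],[0,0,0],[0,0,0]])

```text
clock: 14.4
position: [0.5435, -0.0642, 0.0818]
ee_rot: [-0.223, 3.133, -0.0]
force: [-0.0, 0.3, 5.0]
width: 0.5
gripper_force: 40.0
```

```bash
python3 st.py; python3 look.py w6 fence_foot;  python3 - <<'E'
import cv2
a=cv2.imread("pics/w6.png");cv2.imwrite("pics/w6c.png",cv2.resize(a[100:260,120:390],None,fx=2.9,fy=2.9,interpolation=cv2.INTER_CUBIC))
E
```

```text
t 14.4 cam est fence x,y mm -33.94216664303285 -0.34208717395334787 z 0.08176096366604857 dyaw -0.0009021962397315897 tilt 0.0008031256190318219 F fence 0.0170292252314432 0.25091520726988076 5.017907072022493 M [-0.02  0.21  0.02] w 0.499858405965167
pos [ 0.5435 -0.0642  0.0818] rot [-2.2300e-01  3.1329e+00 -1.0000e-04] F [-0.02  0.25  5.02] t 14.4 w 0.499858405965167
side fence_foot 0.96 [277.4 194.7] (0, [0.6181, -0.0182]) (33, [0.5968, -0.0377]) (66, [0.5755, -0.0571])
```

View pics/w6c.png

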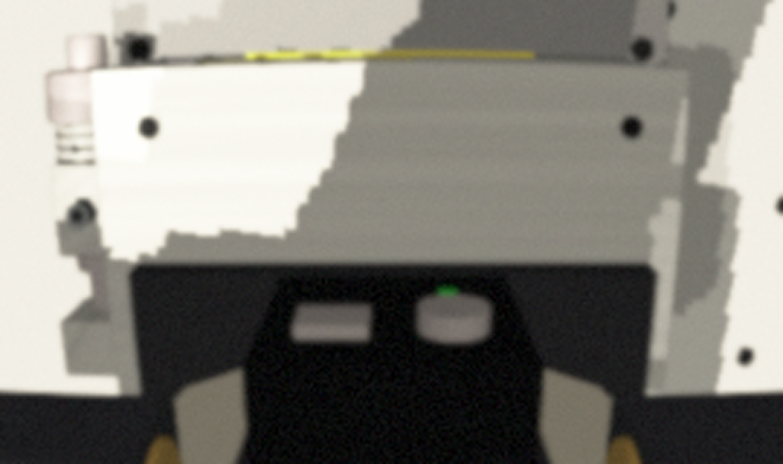

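The foot's rear edge is parallel to the plate edge and centred to within about 1 mm: foot centre at crop column 393, plate holes' centre at 390. Now a gentle advance to contact.

Call:
carry_out(claw=[4,4,4,4,4], delta_pos=[[-0.04,0,0],[-0.04,0,0],[-0.04,0,0],[0,0,0],[0,0,0]], angular=[[0,0,0],[0,0,0],[0,0,0],[0,0,0],[0,0,0]])

```text
clock: 15.1
position: [0.5444, -0.0641, 0.0817]
ee_rot: [-0.223, 3.133, -0.0]
force: [-2.1, 0.0, 5.9]
width: 0.503
gripper_force: 40.0
```

```bash
python3 st.py
```

```text
t 15.1 cam est fence x,y mm -33.00624867337577 -0.3193320650639545 z 0.08174663106554672 dyaw -0.0008572410959569177 tilt 0.0004781369571308259 F fence -2.076961602743323 0.34322562474203366 5.850066796422504 M [-0.15  0.38  0.02] w 0.5030129941471363
```

Call:
carry_out(claw=[4,4,4,4], delta_pos=[[-0.03,0,0],[0,0,0],[0,0,0],[0,0,0]], angular=[[0,0,0],[0,0,0],[0,0,0],[0,0,0]])

```text
clock: 15.5
position: [0.5447, -0.064, 0.0818]
ee_rot: [-0.223, 3.133, -0.0]
force: [-1.2, -1.1, 6.1]
width: 0.504
gripper_force: 40.0
```

```bash
python3 st.py
```

```text
t 15.5 cam est fence x,y mm -32.74254137241507 -0.3103299112477394 z 0.08176613392026078 dyaw -0.0009021533375971891 tilt 0.0004278717535125704 F fence -1.3128460178047083 -0.9708579202702607 6.073120588012659 M [-0.12  0.34 -0.03] w 0.5035164384104642
```

Call:
carry_out(claw=[4,4,4,4], delta_pos=[[-0.03,0,0],[-0.03,0,0],[0,0,0],[0,0,0]], angular=[[0,0,0],[0,0,0],[0,0,0],[0,0,0]])

```text
clock: 15.9
position: [0.5453, -0.064, 0.0818]
ee_rot: [-0.223, 3.133, -0.0]
force: [-1.1, -0.3, 5.8]
width: 0.498
gripper_force: 40.0
```

```bash
python3 st.py
```

```text
t 15.9 cam est fence x,y mm -32.16618487218571 -0.34769551209845684 z 0.08175654692786993 dyaw -0.0009537070279256876 tilt 0.0003967916049994464 F fence -1.1467824537001539 -0.18545822728210473 5.840741043997366 M [-0.13  0.33  0.  ] w 0.49779555221704896
```

Call:
carry_out(claw=[4,4,4,4], delta_pos=[[-0.03,0,0],[-0.03,0,0],[0,0,0],[0,0,0]], angular=[[0,0,0],[0,0,0],[0,0,0],[0,0,0]])

```text
clock: 16.3
position: [0.5453, -0.064, 0.0818]
ee_rot: [0.223, -3.133, -0.0]
force: [-3.7, 0.0, 8.3]
width: 0.496
gripper_force: 40.0
```

```bash
python3 st.py
```

```text
t 16.3 cam est fence x,y mm -32.11735421326193 -0.33660208310821915 z 0.08176065470942318 dyaw -0.000957565525541354 tilt 0.0005253114180913802 F fence -3.619992887284212 0.531302935470212 8.324428378797844 M [-0.18  0.65  0.04] w 0.4958937064221433
```

Call:
carry_out(claw=[4,4,4,4], delta_pos=[[-0.04,0,0],[0,0,0],[0,0,0],[0,0,0]], angular=[[0,0,0],[0,0,0],[0,0,0],[0,0,0]])

```text
clock: 16.7
position: [0.5453, -0.064, 0.0818]
ee_rot: [0.223, -3.133, -0.0]
force: [-5.6, -0.7, 9.5]
width: 0.504
gripper_force: 40.0
```

```bash
python3 st.py
```

```text
t 16.7 cam est fence x,y mm -32.07626095097424 -0.3295766862538565 z 0.08176865033407366 dyaw -0.0009558427499042066 tilt 0.0011052938432064565 F fence -5.638020717310513 0.09801625196556274 9.528335014531145 M [-0.19  0.89  0.17] w 0.504028931205996
```

Call:
carry_out(claw=[4,4,4,4,4], delta_pos=[[0,0,-0.02],[-0.03,0,0],[-0.03,0,0],[0,0,0],[0,0,0]], angular=[[0,0,0],[0,0,0],[0,0,0],[0,0,0],[0,0,0]])

```text
clock: 17.2
position: [0.5453, -0.064, 0.0818]
ee_rot: [0.223, -3.131, -0.0]
force: [-6.5, -0.2, 10.8]
width: 0.498
gripper_force: 40.0
```

```bash
python3 st.py
```

```text
t 17.2 cam est fence x,y mm -32.08590041119569 -0.3139625695449825 z 0.08177053827452516 dyaw -0.0010098536072826736 tilt 0.0022374150547978156 F fence -6.498950028372735 0.7584686649117468 10.78380243599702 M [-0.24  1.2   0.14] w 0.49824235636976894
```

Call:
carry_out(claw=[4,4,4,4,4], delta_pos=[[0,0,-0.03],[-0.03,0,-0.02],[0,0,0],[0,0,0],[0,0,0]], angular=[[0,0,0],[0,0,0],[0,0,0],[0,0,0],[0,0,0]])

```text
clock: 17.7
position: [0.5454, -0.064, 0.0818]
ee_rot: [0.222, -3.131, -0.0]
force: [-5.5, -1.0, 5.5]
width: 0.501
gripper_force: 40.0
```

```bash
python3 st.py
```

```text
t 17.7 cam est fence x,y mm -32.06268082460373 -0.3362806131066015 z 0.08184576942159773 dyaw -0.00112719687488691 tilt 0.0029000455815221702 F fence -5.575254683603903 -0.23782838088382074 5.520703641034434 M [-0.34  1.07  0.08] w 0.501016990806771
```

Call:
carry_out(claw=[4,4,4,4,4], delta_pos=[[-0.03,0,0],[-0.03,0,0],[0,0,0],[0,0,0],[0,0,0]], angular=[[0,0,0],[0,0,0],[0,0,0],[0,0,0],[0,0,0]])

```text
clock: 18.2
position: [0.5454, -0.064, 0.0818]
ee_rot: [0.222, -3.13, -0.0]
force: [-8.3, -1.9, 9.2]
width: 0.501
gripper_force: 40.0
```

```bash
python3 st.py
```

```text
t 18.2 cam est fence x,y mm -32.01219171475342 -0.3287644409634468 z 0.08184064902684879 dyaw -0.001164590775088431 tilt 0.0038705551361786017 F fence -8.449652630385737 -0.7053041058611089 9.158457635771756 M [-0.38  1.56  0.06] w 0.5009820160274069
```

Call:
carry_out(claw=[4,4,4], delta_pos=[[-0.02,0,-0.01],[0,0,0],[0,0,0]], angular=[[0,0,0],[0,0,0],[0,0,0]])

```text
clock: 18.5
position: [0.5454, -0.064, 0.0819]
ee_rot: [0.222, -3.129, -0.0]
force: [-9.1, -2.0, 9.3]
width: 0.502
gripper_force: 40.0
```

```bash
for i in 1 2 3 4; do python3 st.py; python3 -c "
from cell import arm
arm.get_image('scene')"; done; python3 look.py w7 fence_foot; python3 - <<'E'
import cv2,pickle
a=cv2.imread("pics/w7.png");b=pickle.load(open("w7.pkl","rb"))["side"]["frame"][:,:,::-1]
import numpy as np
c=cv2.resize(a[100:260,120:390],(780,300*780//780));d=cv2.resize(b[140:250,220:350],(354,300))
cv2.imwrite("pics/w7c.png",np.vstack([cv2.resize(a[130:250,120:390],(700,300)),np.pad(d,((0,0),(0,346),(0,0)))]))
E
```

```text
t 18.5 cam est fence x,y mm -32.00786232985041 -0.32447884007907185 z 0.08186533561887391 dyaw -0.00120033476637324 tilt 0.0042365273408960236 F fence -9.263236072563977 -0.700603854074926 9.269703541911301 M [-0.44  1.65  0.11] w 0.5024194398859992
t 18.55 cam est fence x,y mm -31.99119820040462 -0.32908656835126116 z 0.0818873188650092 dyaw -0.0011780340059002747 tilt 0.0041937824587491256 F fence -9.385878284877707 -0.20775755154299858 8.63975379524462 M [-0.43  1.6   0.08] w 0.5023675110555929
t 18.6 cam est fence x,y mm -32.028562510783 -0.3343430405720518 z 0.08186439157918181 dyaw -0.001117553574875002 tilt 0.004255983150010673 F fence -8.973397490488075 0.3654074861092531 9.094017140599613 M [-0.39  1.65  0.08] w 0.5009941699402513
t 18.65 cam est fence x,y mm -32.00839238960325 -0.33285792852155716 z 0.0818677070478269 dyaw -0.0011465868664994883 tilt 0.004241676900587606 F fence -8.894101284774433 0.4372705825586455 7.3333570329185465 M [-0.36  1.64  0.13] w 0.49918662906500527
pos [ 0.5454 -0.064   0.0819] rot [ 2.2220e-01 -3.1295e+00 -2.0000e-04] F [-9.29 -1.95  8.95] t 18.7 w 0.4999920626551184
wrist fence_foot 0.2 [30.  71.6] (0, [0.4473, -0.2994]) (33, [0.4504, -0.2684]) (66, [0.4534, -0.2374])
side fence_foot 0.84 [275.6 196.5] (0, [0.6082, -0.0195]) (33, [0.5872, -0.039]) (66, [0.5662, -0.0584])
```

View pics/w7c.png

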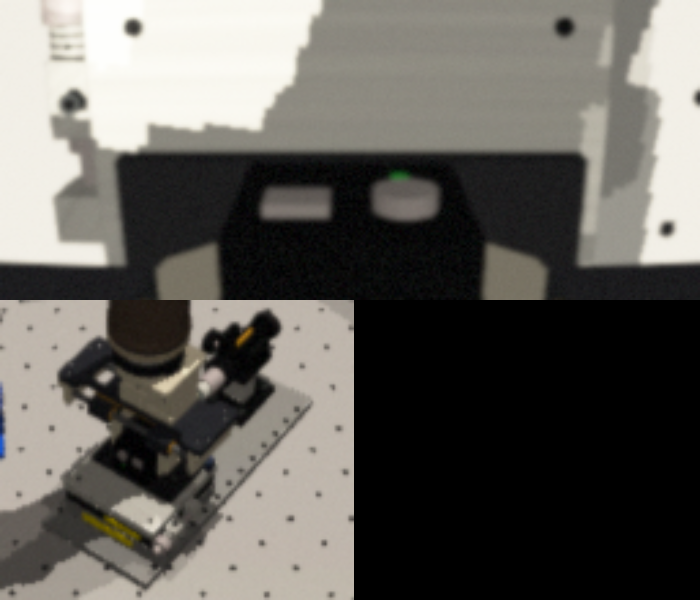

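The foot sits centred and square (ends at columns 118 and 585, rear edge level), and the side view shows the camera standing on the plate clear of the microscope. The push is steady at about 9 N at the wrist, roughly 7–9 N on the fence and below the spring's 15 N. Handing in.

```bash
python3 -c "
from cell import arm
print(arm.sign_off())"
```

```text
the job is handed in; nothing more can be done
None
```

I handed the job in with the camera still gripped on the stage plate, lens towards the microscope and foot against the fence. By my estimates it is within 1 mm of centred and square to the fence, with a steady push of about 9 N at the wrist (roughly 7–9 N on the fence); `sign_off()` gave no verdict.

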